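Clamp a slide throttle in its jig and hold it at half throttle

ROBOT

A 6-joint arm with a two-finger parallel gripper is mounted at the origin on the work surface. World frame = base frame: x ahead of the robot, y to its left, z up, the work surface at z = 0. Lengths are in m, angles in degrees, forces in N, time in s.
With the tool pointing down it reaches from about 0.4 to 0.825 m from the base axis. Payload 7 kg.
Tool frame: the origin (TCP) lies on the centre line of the jaws, within the pads' length; the fingertips stand 17 mm ahead of it and the grasp point (between the pads) lies 2 mm behind it; z points along the fingers, y is the direction in which the jaws open and shut (so a half turn about z gives the same grasp; the last joint's range is limited). The gripper opens to 88 mm and grips with 3 to 60 N. Pads are 19 mm wide; open, the fingers measure 130 mm over their backs; the gripper's body (78 mm by 193 mm) begins 47 mm behind the grasp point.
Start: joints at [82.569, 20.546, 0.682, 0, -70.136, -16.507], TCP at [0.274, 0.617, 0.244] pointing down, gripper open.
Joint ranges: [-176.03, 176.03], [-82.01, 121.73], [-58.28, 71.71], [-173.87, 95.51], [-174.79, -0.11], [-173.66, 173.66]. Speed limits (degrees/s): [136.94, 136.94, 172.46, 180, 180, 180].

INTERFACE

Orientations are given as [roll, pitch, yaw] about the fixed x, y, z axes, in that order (R = Rz(yaw) Ry(pitch) Rx(roll)).
In Python, from plant import telemetry, vision, close_job, recognise, silhouettes, place_of gives the robot as it stands.
- The arm moves only by the shell command python3 -m handwheel 'ROWS'. ROWS is JSON, a list that holds one entry, the list of rows, each a list of 5 numbers: the shift along the tool's x, y, z in m, then the turn about the tool's z in rad, then the closure, from 0 (fully open) to 1 (shut). In form: [[[tx, ty, tz, yaw, gripper], ...]]. A call has 1 to 20 rows; each row shifts and turns the commanded pose from where the row before left it, along the tool's axes as they then stand; what a row does not reach is not made up. A row lasts 1/12 s, in which the tool goes at most 41.7 mm and 7.16 degrees, less where a joint would pass 70% of its speed; a pose out of reach is approached as far as the arm can. A call with a gripper value outside its range is refused whole. The fingers move at their own pace and stop on an object; the grip force is fixed at half the most. Time passes only in rows, so rows that do not move let the fingers close. It gives the time, the measured TCP pose, the force and the opening at its end, in the units of the state.
- telemetry.get_obs(): the state, without advancing time (a new reading comes with each control period).
- vision.snapshot(name): name is "scene" or "side" or "wrist"; returns a dict with "color" (400x640x3 uint8, red, green, blue), "mtx" (3x3 intrinsics, pixels), "dist" ([k1, k2, p1, p2, k3] as OpenCV has them; the pictures are not rectified), "cam_to_world" (4x4, takes a point from camera to world coordinates); the wrist camera has in their place "tool_from_camera" (4x4, takes a point from camera to tool coordinates, whose origin is the TCP and whose axes are the flange's). Camera axes: x right, y down, z forward; pixel columns grow to the right and rows downward; lengths in m; the calibration is good to about 2 mm. A picture is of the moment at which its call begins: read the wrist's pose just before it. There is no depth.
- close_job(): hands the job in, once; it reports no verdict.
Trained networks look in a picture, given as the dict that the camera call returned (one of the last four; its "shot" number tells which), for a name from the list of things; names that differ only in an ending like _2 or _b are one class to them, and where a whole thing is asked for, a point or a joint stands for the part that bears it (a point fixed in the world has none). Each returns a list of dicts, best first, with "conf" (0 to 1); they miss things now and then, are a little off and sometimes report something else, mostly with a low value. They report only what shows in the picture. A call takes as long as a camera call.
- recognise(name, picture): "xy" ([column, row] in pixels, amid what is visible of it).
- silhouettes(name, picture): "region" (400x640 bool, what is visible of it) and "xy" ([column, row] in pixels, amid what is visible of it).
- place_of(name, picture): "xy" ([column, row] in pixels: a listed point, or the origin of a listed thing).
The state is a dict: "clock": time; "joint_pos": joint angles; "qvel": joint speeds; "tau": joint torques, N m; "tool_pos": TCP position; "orientation": TCP orientation; "force": force on the tool from outside, world axes, zero at the start; "moment": the same for the moment, N m; "opening": finger opening in m.
Only numpy, scipy, OpenCV 4.12 (cv2) and the standard library are available. Lean on these libraries where they do the work, as an engineer would, in place of code of your own. Each camera call takes 0.05 s, during which the arm holds its last target.

TASK

The twin slide throttle has been loaded into its bench jig for the half-throttle sensor reading. Clamp it first: push the orange handle of the toggle clamp all the way down so that the rubber tip bears on the throttle's flange. Then draw the spring-loaded slide open by its upright blue lug to half of its travel and finish while holding it there steadily with the gripper, without letting go; keep the throttle seated in the jig and leave everything else on the bench where it is.

Things in the scene. Friction and masses are not known exactly. Their poses are not given: they have to be found in the camera images.
- jig: Grey steel jig plate fixed to the bench, 130 (its x) x 325 (y) x 12 mm, with small steel locating blocks (tops 24 mm above the bench) and a toggle clamp at its -y end (y -150 to -197 mm, on the centre line; its handle points along -y when down). Origin on the bench top under the centre of the loaded throttle, z up. The slide opens along the jig's +y. Place and yaw vary.
- throttle: Aluminium twin slide throttle, about 1 kg, loose, seated in the jig with its axes along the jig's. Origin under the centre of its flange, 12 mm above the bench. Ear for the clamp at y -100 to -132 mm. Body 70 (x) x 184 mm (y), end face at y +92. Two 50 mm bores with bellmouths (tops 82 mm above the origin) at y -54 and +54; down them one sees the bronze slide plate, half across each at half travel.
- slide (a joint): Slide travel, m: 0 shut (start; springs push it there), 0.052 fully open, half 0.026; grows as the lug moves along the jig's +y, away from the throttle body. Return force about 4 N shut, 10 N at half, 16 N open (0.23 N per mm); snaps shut if let go. A thin red line across the slide's tongue emerges level with the body's end face at half travel.
- lug: Upright blue lug on the slide's outer end, 30 mm wide (jig x), 10 mm thick (jig y), 58 mm high. Origin at the centre of its foot, 49.5 mm above the bench; at jig x 0, y +140 mm when shut, with 43 mm free between its foot and the body's end face. A steel crosshead runs under it, top 50 mm above the bench; only the lug stands above. Pinch it from above across thickness or width.
- lug_top (a point): Centre of the lug's top face, 107.5 mm above the bench.
- clamp_handle (a joint): Handle angle, rad: 0 fully down (horizontal, clamped, at its stop), 0.75 to 1.1 at the start (raised). Hinge line along the jig's x through clamp_pivot. Stiff: stays where left; pushing the grip down takes about 2 N, rising to 7 N at the end. Lowering it lowers the clamp arm; the last few degrees press the arm's tip down and it stays clamped.
- clamp_pivot (a point): Hinge of the handle, on the jig's centre line at jig y = -178 mm, 58 mm above the bench.
- clamp_grip (a point): Point on the top face of the orange grip, 105 mm from the hinge, 7 mm above the handle's centre line (which runs through the hinge), 20 mm from the free end. Grip 20 mm wide (jig x), 14 mm thick, 40 to 125 mm from the hinge. With the handle down the point is 65 mm above the bench; raising the handle moves it up and towards the throttle on an arc about clamp_pivot.
- clamp_arm: Steel arm of the clamp, 66 mm long, 16 mm wide, with a black rubber-tipped spindle 49 mm from its hinge. Origin on its hinge, jig y = -165 mm, 50 mm above the bench. Geared to the handle: raised up to about 75 degrees when the handle is open, horizontal with the tip on the throttle's ear when clamped.
- spanner: Bystander: steel spanner 180 mm long lying flat beyond the jig.
- bellmouth: Bystander: spare aluminium bellmouth, 80 mm across, 50 mm high, standing on its narrow end.
- meter: Bystander: grey hand-held meter 80 x 150 x 34 mm lying on its back on the robot's side of the jig.
- spray_can: Bystander: blue and silver spray can, 54 mm across, 130 mm high.
- grease_jar: Bystander: orange jar with a steel cap, 68 mm across, 65 mm high.
- screwdriver: Bystander: screwdriver 200 mm long.
- air_filter: Bystander: cone air filter with red pleats, 104 mm across the foot, 112 mm high.

How it is judged (in metres and radians):
On the way, in this order (a step that is already met when the one before it is completed fails the run):
1. the clamp handle is fully down and the clamp's tip presses on the throttle's flange (value of joint clamp_handle below 0.1 rad and contact force between clamp_arm and throttle above 2 N), for 0.2 s.
2. the gripper holds the slide at half travel (value of joint slide between 0.021 and 0.031 m and contact force between the fingers and lug above 4 N), for 0.5 s.
At the end, for the whole second after the job is handed in: Clamp handle down (below 0.10 rad) with the tip pressing on the throttle by more than 2 N; slide at 26 mm, give or take 5 mm, and still, held there by the fingers on its lug (more than 4 N); throttle within 6 mm of its place in the jig; no bystander moved by more than 30 mm (all of step 1 and all of step 2 and velocity of joint slide between -0.01 and 0.01 m/s and distance of throttle from where it was at the start of the episode below 0.006 m and distance of each of spanner, bellmouth, meter, spray_can, grease_jar, screwdriver, air_filter from where it was at the start of the episode below 0.03 m); the arm keeps its last pose, push and grip.
It fails at once if the slide is drawn open before the throttle is clamped (value of joint slide above 0.012 m and value of joint clamp_handle above 0.3 rad).
It fails at once if the throttle comes out of its place in the jig (distance of throttle from where it was at the start of the episode above 0.012 m).
It fails at once if another thing on the bench is pushed away (distance of any of spanner, bellmouth, meter, spray_can, grease_jar, screwdriver, air_filter from where it was at the start of the episode above 0.03 m).
It also fails if it takes over 51 s, if anything falls off the work surface, if the arm or the gripper's body presses on something with over 40 N, if the wrist force passes 120 N, or if a joint passes its speed limit or range.

## Working session

There is one attempt and no reset: what is moved stays moved. The work goes in short steps, Python scripts to look and compute and a shell command to move; the robot and the scene stay as the last step left them, time stands still between calls to the robot, and variables do not carry over. Pictures are saved under pics/ and viewed, and the job is handed in when it is done.

```bash
ls; mkdir -p pics
python3 - <<'E'
from plant import telemetry, vision, recognise, place_of
import cv2,pickle
print(telemetry.get_obs())
for n in ["scene","side"]:
    p=vision.snapshot(n); cv2.imwrite(f"pics/{n}0.png",p["color"][:,:,::-1])
    pickle.dump(p,open(f"{n}0.pkl","wb"))
    print(n,p["mtx"],p["dist"],p["cam_to_world"])
    for k in ["jig","throttle","lug","lug_top","clamp_pivot","clamp_grip","clamp_arm"]:
        r=place_of(k,p); print(k,[(x["xy"],round(x["conf"],2)) for x in r[:2]])
E
```

```text
pics
{'clock': 0.0, 'joint_pos': array([ 8.25686687e+01,  2.05905397e+01,  6.34819804e-01, -2.08943083e-02,
       -7.01342909e+01, -1.65063240e+01]), 'qvel': array([-0.05079231, -0.03831341,  0.01912053, -0.00329051,  0.03263196,
        0.03252334]), 'tau': array([-6.58156641e-04, -5.82721889e+01,  2.93062556e+01,  6.99729234e+00,
        6.75067960e-03, -1.48849299e-04]), 'tool_pos': array([0.27371517, 0.61652452, 0.24263827]), 'orientation': array([ 1.79908117e+02, -6.74395346e-03, -2.39447655e+01]), 'force': array([ 0.59753892, -0.07987429,  0.03641461]), 'moment': array([-0.00395352,  0.00286283,  0.03675813]), 'opening': 0.0876721214632715}
scene [[418.00960077   0.         322.04682271]
 [  0.         418.00960077 196.19731052]
 [  0.           0.           1.        ]] [-0.02939231  0.          0.          0.          0.        ] [[ 0.37934194  0.59920735 -0.70501791  1.48057048]
 [ 0.92519276 -0.23670213  0.29663184 -0.4108842 ]
 [ 0.01086473 -0.76480236 -0.64417335  0.98884806]
 [ 0.          0.          0.          1.        ]]
jig [([349.9, 221.0], 0.82), ([394.6, 186.9]
[... 216 characters left out ...]
p_grip [([288.3, 211.8], 0.62)]
clamp_arm [([308.1, 226.6], 0.68)]
side [[364.75303897   0.         320.09223556]
 [  0.         364.75303897 199.75716065]
 [  0.           0.           1.        ]] [-0.00110544  0.          0.          0.          0.        ] [[-0.99128285 -0.10064874  0.08501854  0.43884748]
 [-0.13136803  0.70590657 -0.69601606  0.731827  ]
 [ 0.01003799 -0.7011175  -0.7129751   0.86066095]
 [ 0.          0.          0.          1.        ]]
jig []
throttle [([305.3, 242.2], 0.63)]
lug [([295.9, 276.2], 0.56)]
lug_top [([298.2, 263.4], 0.76)]
clamp_pivot [([309.3, 190.0], 0.92), ([309.3, 196.2], 0.21)]
clamp_grip [([308.2, 152.0], 0.66)]
clamp_arm [([309.3, 196.5], 0.42)]
```

View pics/scene0.png

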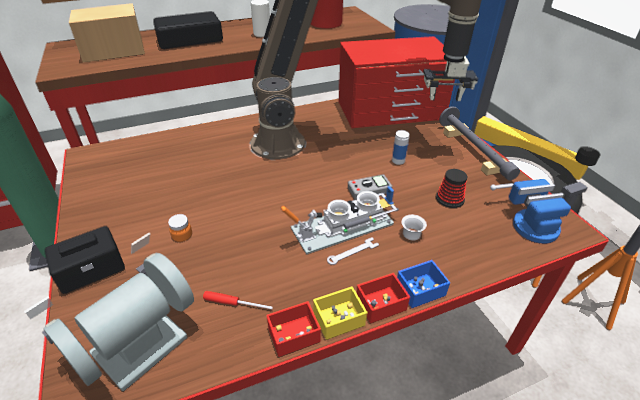

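View pics/side0.png

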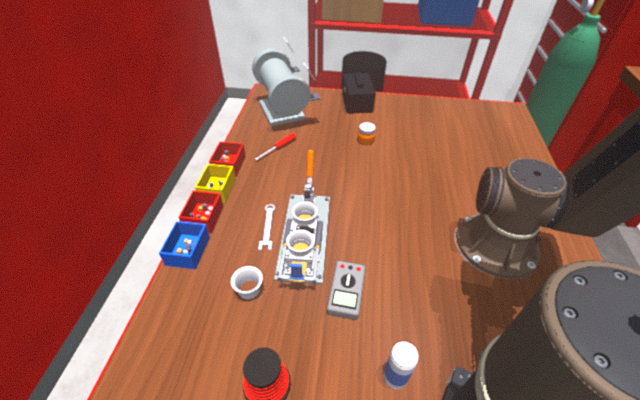

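```bash
cat > h.py <<'E'
import numpy as np,cv2,pickle
def ray(p,xy):
    u=cv2.undistortPoints(np.array([[xy]],float),p["mtx"],p["dist"])[0,0]
    T=np.array(p["cam_to_world"]);d=T[:3,:3]@np.array([u[0],u[1],1.]);return T[:3,3],d/np.linalg.norm(d)
def atz(p,xy,z):
    o,d=ray(p,xy);return o+d*(z-o[2])/d[2]
def tri(a,b):
    A=np.zeros((3,3));B=np.zeros(3)
    for o,d in (a,b):
        P=np.eye(3)-np.outer(d,d);A+=P;B+=P@o
    x=np.linalg.solve(A,B);return x,[np.linalg.norm((np.eye(3)-np.outer(d,d))@(x-o)) for o,d in (a,b)]
def proj(p,X):
    T=np.linalg.inv(p["cam_to_world"]);r=cv2.Rodrigues(T[:3,:3])[0]
    return cv2.projectPoints(np.atleast_2d(np.array(X,float)),r,T[:3,3],p["mtx"],np.array(p["dist"],float))[0][:,0]
E
python3 - <<'E'
from h import *
s=pickle.load(open("scene0.pkl","rb"));d=pickle.load(open("side0.pkl","rb"))
print("thr",atz(s,[352.3,221.7],.012),atz(d,[305.3,242.2],.012))
print("lug",atz(s,[391.5,187.3],.0495),atz(d,[295.9,276.2],.0495))
print("lugtop",atz(s,[392.9,186],.1075),atz(d,[298.2,263.4],.1075))
print("piv",atz(s,[304.3,225.8],.058),atz(d,[309.3,190],.058))
print("arm",atz(s,[308.1,226.6],.05),atz(d,[309.3,196.5],.05))
print("grip",tri(ray(s,[288.3,211.8]),ray(d,[308.2,152.])))
E
```

```text
thr [0.57318687 0.0833933  0.012     ] [0.56002232 0.08217595 0.012     ]
lug [0.49827029 0.27257385 0.0495    ] [0.56107455 0.22344764 0.0495    ]
lugtop [0.55451337 0.23829206 0.1075    ] [0.5532341  0.22279809 0.1075    ]
piv [ 0.5765293  -0.09042145  0.058     ] [ 0.57411282 -0.0898975   0.058     ]
arm [ 0.5766991  -0.07762401  0.05      ] [ 0.57099023 -0.06899779  0.05      ]
grip (array([ 0.59045282, -0.14971735,  0.15576778]), [np.float64(0.00651813735557849), np.float64(0.006518137355578526)])
```

The scene picture shows the jig at about (345,222), with the handle raised at about (290,212) and the lug hidden behind the bellmouths at about (392,187). In the side picture the blue lug is at (298,265) and the handle at (310,163). The jig's y axis runs nearly along world +y. I'll move over it for a closer look with the wrist camera.

```bash
python3 -m handwheel '[[[0.026,0.025,-0.003,0,0],[0.026,0.025,-0.003,0,0],[0.026,0.025,-0.003,0,0],[0.026,0.025,-0.003,0,0],[0.026,0.025,-0.003,0,0],[0.026,0.025,-0.003,0,0],[0.026,0.025,-0.003,0,0],[0.026,0.025,-0.003,0,0],[0.026,0.025,-0.003,0,0],[0.026,0.025,-0.003,0,0],[0.026,0.025,-0.003,0,0],[0.026,0.025,-0.003,0,0],[0.026,0.025,-0.003,0,0],[0.026,0.025,-0.003,0,0],[0.026,0.025,-0.003,0,0],[0.026,0.025,-0.003,-0.1,0],[0.026,0.025,-0.003,-0.1,0],[0,0,0,-0.1,0],[0,0,0,-0.1,0],[0,0,0,-0.09,0]]]'
python3 -m handwheel '[[[0,0,0,0,1],[0,0,0,0,1]]]'
python3 - <<'E'
from plant import telemetry, vision, recognise, place_of
import cv2,pickle
o=telemetry.get_obs();print(o["tool_pos"],o["orientation"],o["joint_pos"],o["opening"])
p=vision.snapshot("wrist"); cv2.imwrite("pics/w1.png",p["color"][:,:,::-1])
from scipy.spatial.transform import Rotation as R
T=np.eye(4) if 0 else __import__("numpy").eye(4)
T[:3,:3]=R.from_euler("xyz",o["orientation"],degrees=True).as_matrix();T[:3,3]=o["tool_pos"]
p["cam_to_world"]=T@p["tool_from_camera"];pickle.dump(p,open("w1.pkl","wb"))
print(p["tool_from_camera"])
from h import *
Z=dict(jig=0,throttle=.012,lug=.0495,lug_top=.1075,clamp_pivot=.058,clamp_grip=.14,clamp_arm=.05)
for k in Z:
    for x in place_of(k,p)[:2]: print(k,x["xy"],round(x["conf"],2),atz(p,x["xy"],Z[k]))
E
```

```text
clock: 2.47
tool_pos: [0.5089, 0.0496, 0.2946]
orientation: [-180.0, -0.0, 4.3]
force: [-0.2, 0.7, -0.0]
opening: 0.0873
clock: 2.63
tool_pos: [0.5087, 0.0505, 0.2947]
orientation: [-180.0, -0.0, 4.0]
force: [0.9, -0.2, -0.1]
opening: 0.0794
[0.508671   0.05053853 0.29465251] [-1.79996507e+02 -9.79106158e-03  3.96203473e+00] [ 2.77120350e+01  3.14699929e+00 -1.49233799e+01  7.85005584e-04
 -7.19192522e+01  6.62497564e+01] 0.07944836891600676
[[ 2.85966368e-04 -9.62435765e-01 -2.71509331e-01  7.29568398e-02]
 [ 9.99999959e-01  2.79082751e-04  6.39651513e-05 -2.34899409e-04]
 [ 1.42112217e-05 -2.71509338e-01  9.62435805e-01 -1.41098630e-01]
 [ 0.00000000e+00  0.00000000e+00  0.00000000e+00  1.00000000e+00]]
throttle [296.6, 123.2] 0.58 [0.57193561 0.08683451 0.012     ]
lug [187.1, 126.5] 0.57 [0.55846238 0.22588207 0.0495    ]
lug_top [166.7, 123.7] 0.75 [0.56328378 0.22243918 0.1075    ]
lug_top [522.9, 136.9] 0.21 [ 0.57623682 -0.17203329  0.1075    ]
clamp_pivot [435.1, 131.6] 0.61 [ 0.57467327 -0.09383243  0.058     ]
clamp_grip [527.4, 134.3] 0.79 [ 0.5795368  -0.15322352  0.14      ]
clamp_grip [23.8, 90.1] 0.32 [0.58609406 0.33769519 0.14      ]
clamp_arm [418.3, 128.0] 0.73 [ 0.57759213 -0.07443325  0.05      ]
clamp_arm [293.3, 126.4] 0.63 [0.56846488 0.08814683 0.05      ]
```

View pics/w1.png

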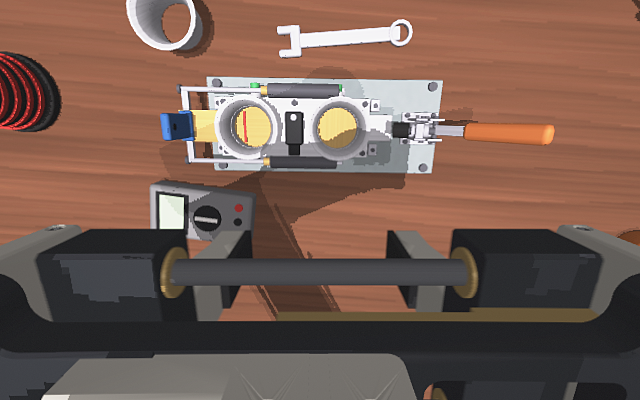

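Run:
```python
from h import *
p=pickle.load(open("w1.pkl","rb"))
c=p["color"][60:190,140:570];cv2.imwrite("pics/w1z.png",cv2.resize(c[:, :,::-1],None,fx=1.86,fy=1.86,interpolation=cv2.INTER_CUBIC))
for xy in [(207,78),(442,81),(433,173)]: print(atz(p,xy,.012))
```

```text
[0.6227067  0.21165172 0.012     ]
[ 0.64113239 -0.10911615  0.012     ]
[ 0.51408735 -0.11982124  0.012     ]
```

View pics/w1z.png

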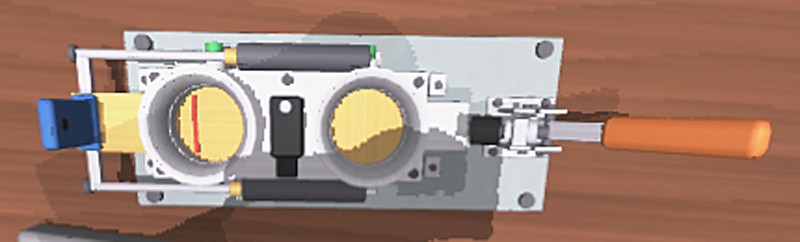

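```bash
python3 -m handwheel '[[[0.0096,0.0355,0,0.008,1],[0.0096,0.0355,0,0,1],[0.0096,0.0355,0,0,1],[0.0096,0.0355,0,0,1],[0.0096,0.0355,0,0,1],[0.0096,0.0355,0,0,1],[0,0,0.03,0,1],[0,0,0.03,0,1],[0,0,0.03,0,1],[0,0,0,0,1],[0,0,0,0,1]]]'
cat > snap.py <<'E'
import sys
from h import *
from plant import telemetry, vision, recognise, place_of
from scipy.spatial.transform import Rotation as R
def snap(cam,name):
    o=telemetry.get_obs();p=vision.snapshot(cam)
    cv2.imwrite(f"pics/{name}.png",p["color"][:,:,::-1])
    if cam=="wrist":
        T=np.eye(4);T[:3,:3]=R.from_euler("xyz",o["orientation"],degrees=True).as_matrix();T[:3,3]=o["tool_pos"]
        p["cam_to_world"]=T@p["tool_from_camera"]
    return p,o
def crop(p,name,r):
    a,b,c,d=r;im=p["color"][b:d,a:c,::-1];f=min(800/(c-a),600/(d-b))
    cv2.imwrite(f"pics/{name}.png",cv2.resize(im,None,fx=f,fy=f,interpolation=cv2.INTER_CUBIC)[:600,:800])
E
python3 - <<'E'
from snap import *
p,o=snap("side","s2");crop(p,"s2z",(230,80,390,200));print(o["tool_pos"],o["orientation"],o["opening"],o["force"])
p,o=snap("scene","c2");crop(p,"c2z",(230,130,430,280))
E
```

```text
clock: 3.95
tool_pos: [0.5794, -0.1583, 0.2037]
orientation: [180.0, 0.2, 3.7]
force: [0.1, -0.2, 1.0]
opening: 0.0003
[ 0.57941301 -0.1582913   0.20368801] [179.98277942   0.20047513   3.67033226] 0.0003464815083876338 [ 0.07229941 -0.21594435  1.04081914]
```

View pics/s2z.png

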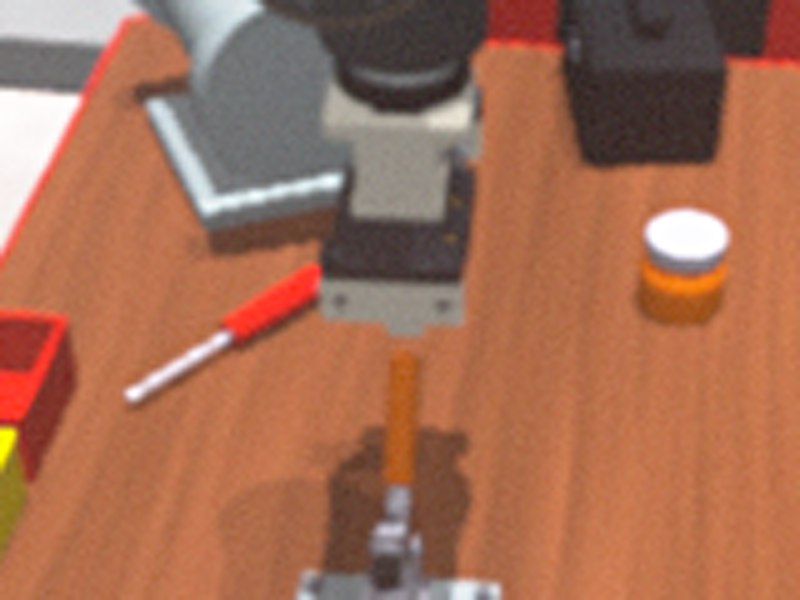

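View pics/c2z.png

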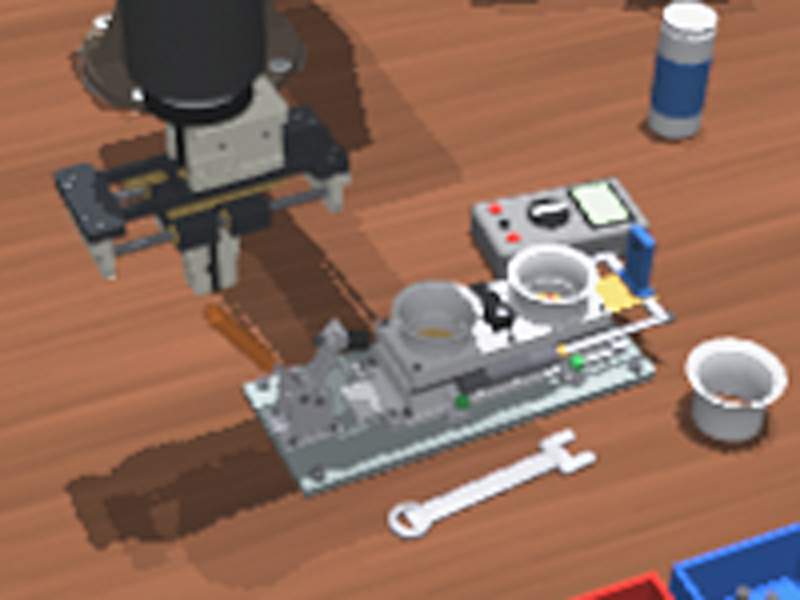

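The closed fingers stand just above the handle's free end and are in line with it across the jig. Now I'll press it down.

```bash
python3 -m handwheel '[[[0,0,0.012,0,1],[0,0,0.01,0,1],[0,0,0.01,0,1],[0,0,0.01,0,1],[0,0.004,0.008,0,1],[0,0.004,0.008,0,1],[0,0.004,0.008,0,1],[0,0.004,0.008,0,1]]]'
python3 -m handwheel '[[[0,0.004,0.008,0,1],[0,0.004,0.008,0,1],[0,0.003,0.008,0,1],[0,0.002,0.008,0,1]]]'
python3 - <<'E'
from snap import *
p,o=snap("scene","c3");crop(p,"c3z",(230,130,430,280));print(o["tool_pos"],o["force"])
E
```

```text
clock: 4.72
tool_pos: [0.5852, -0.188, 0.1434]
orientation: [178.8, -0.6, 3.9]
force: [-10.2, -60.8, 42.2]
opening: 0.0102
clock: 5.05
tool_pos: [0.5855, -0.1999, 0.1067]
orientation: [179.0, -0.4, 3.8]
force: [-2.5, -60.7, 18.3]
opening: 0.0208
[ 0.58549433 -0.19986854  0.10670033] [ -2.46590181 -60.74284352  18.25119578]
```

View pics/c3z.png

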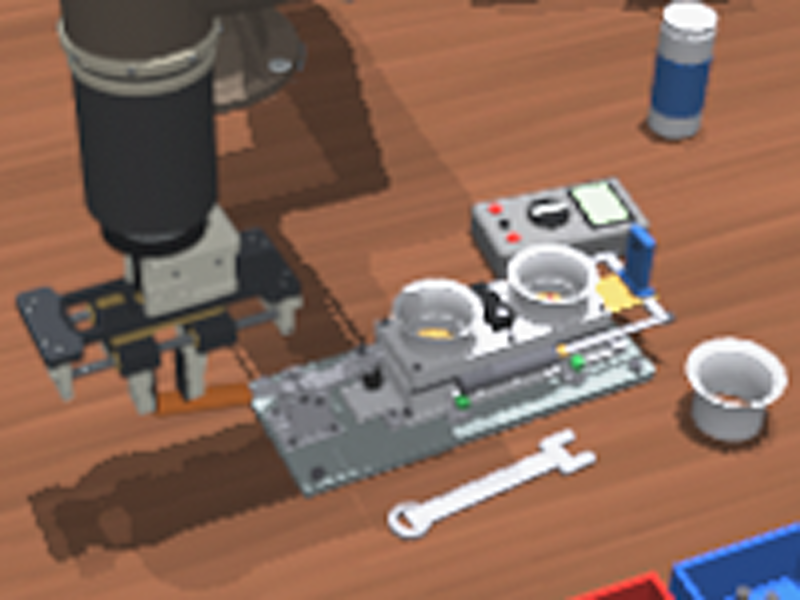

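The handle's end slipped between the fingertips, which are now 21 mm apart. The handle is nearly down. I'll open to free it, lift, close, and press again further inboard.

```bash
python3 -m handwheel '[[[0,0,0,0,0.5],[0,0,0,0,0.5],[0,0,0,0,0.5],[0,0,-0.01,0,0.5],[0,0,-0.02,0,0.5],[0,0,-0.03,0,0.5],[0,0,-0.02,0,1],[0,0,0,0,1],[0,0,0,0,1],[0,0,0,0,1],[0,0,0,0,1]]]'
python3 - <<'E'
from snap import *
p,o=snap("side","s4");crop(p,"s4z",(230,80,390,200));print(o["tool_pos"],o["orientation"],o["opening"],o["force"])
print([(x["xy"],x["conf"],) for x in place_of("clamp_grip",p)])
a=place_of("clamp_grip",p)
q,o=snap("scene","c4");crop(q,"c4z",(230,130,430,280))
b=place_of("clamp_grip",q);print(b)
if a and b: print(tri(ray(p,a[0]["xy"]),ray(q,b[0]["xy"])))
E
```

```text
clock: 6.02
tool_pos: [0.5815, -0.1868, 0.1779]
orientation: [-180.0, 0.1, 3.7]
force: [-0.8, -0.1, 0.2]
opening: 0.0158
[ 0.5815288  -0.18682789  0.17785624] [-1.79983176e+02  6.48940169e-02  3.68492482e+00] 0.015846416478667167 [-0.8186182  -0.08246515  0.23167868]
[([311.5, 160.3], 0.57)]
[{'xy': [270.8, 231.1], 'conf': 0.53}, {'xy': [411.6, 233.4], 'conf': 0.51}]
(array([ 0.58481761, -0.20323548,  0.08461427]), [np.float64(0.0013660832945490595), np.float64(0.0013660832945490036)])
```

View pics/c4z.png

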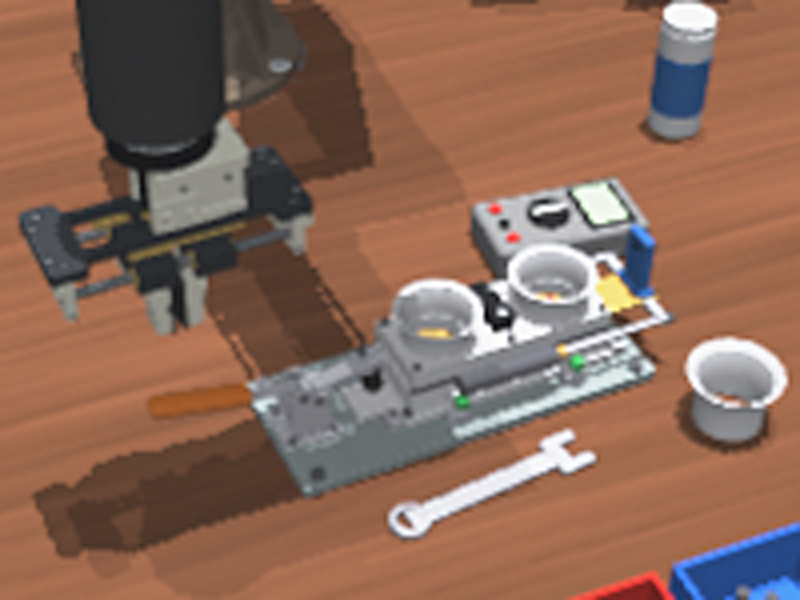

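View pics/s4z.png

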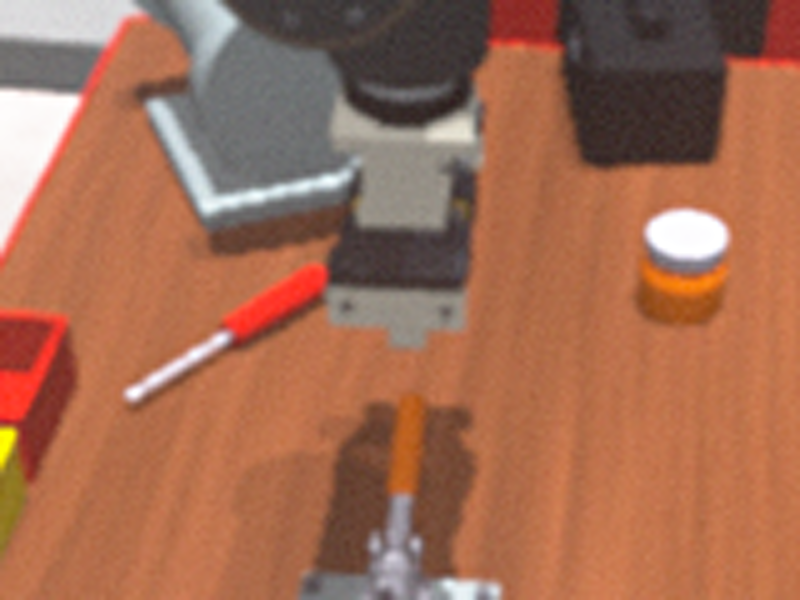

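```bash
python3 -m handwheel '[[[0,0,0.02,0,1],[0,0,0.02,0,1],[0,0,0.02,0,1],[0,0,0.006,0,1],[0,0,0.006,0,1],[0,0,0.006,0,1],[0,0,0.006,0,1],[0,0,0.004,0,1],[0,0,0.004,0,1],[0,0,0.003,0,1],[0,0,0,0,1]]]'
python3 -m handwheel '[[[0,0,0.002,0,1],[0,0,0,0,1]]]'
```

```text
clock: 7.18
tool_pos: [0.5823, -0.1872, 0.0836]
orientation: [180.0, -0.0, 3.7]
force: [0.2, -0.8, 0.7]
opening: 0.0003
clock: 7.35
tool_pos: [0.5824, -0.1872, 0.0823]
orientation: [180.0, -0.1, 3.7]
force: [-0.3, -1.5, 4.0]
opening: 0.0005
```

```bash
python3 -m handwheel '[[[0,0,0.002,0,1],[0,0,0,0,1]]]'; python3 -m handwheel '[[[0,0,0.002,0,1],[0,0,0,0,1],[0,0,0,0,1]]]'
python3 - <<'E'
from snap import *
p,o=snap("scene","c5");crop(p,"c5z",(230,180,330,255))
E
```

```text
clock: 7.52
tool_pos: [0.5825, -0.1872, 0.0821]
orientation: [179.9, -0.1, 3.7]
force: [-5.0, 0.3, 18.4]
opening: 0.0004
clock: 7.77
tool_pos: [0.5826, -0.1872, 0.082]
orientation: [179.9, -0.1, 3.8]
force: [-10.5, 4.2, 33.7]
opening: 0.0002
```

View pics/c5z.png

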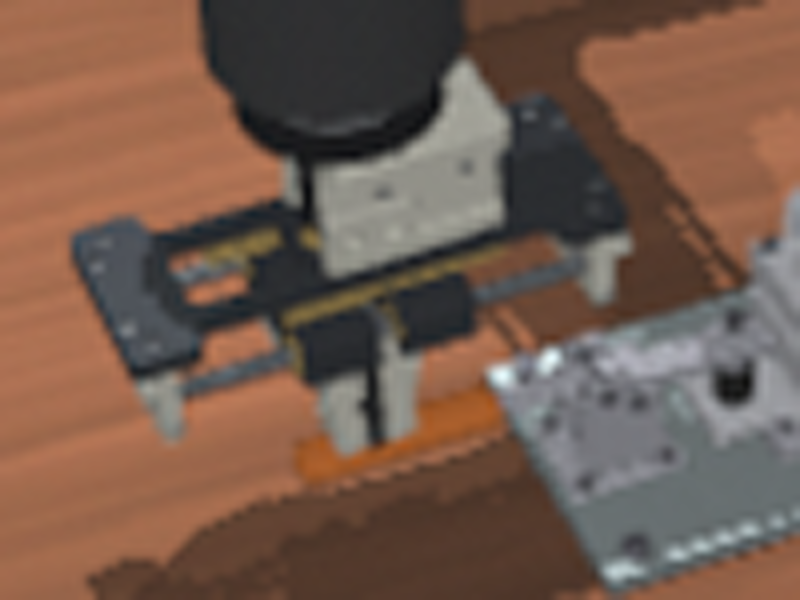

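The handle met its stop at a tip height of 65 mm, as specified, at about 34 N. The arm lies horizontal with its tip on the ear. I'll lift off and move above the lug with the jaws half open.

```bash
python3 -m handwheel '[[[0,0,-0.03,0,1],[0,0,-0.03,0,0.6],[0,0,-0.03,0,0.6],[0,0,-0.03,0,0.6],[0,-0.041,0,0,0.6],[0,-0.041,0,0,0.6],[0,-0.041,0,0,0.6],[0,-0.041,0,0,0.6],[0,-0.041,0,0,0.6],[0,-0.041,0,0,0.6],[0,-0.041,0,0,0.6],[0,-0.041,0,0,0.6],[0,-0.041,0,0,0.6],[0,-0.041,0,0,0.6],[0,0,0,0,0.6],[0,0,0,0,0.6]]]'
python3 - <<'E'
from snap import *
p,o=snap("wrist","w6");print(o["tool_pos"],o["orientation"],o["opening"])
for k,z in dict(lug=.0495,lug_top=.1075,throttle=.012).items():
    for x in place_of(k,p)[:2]: print(k,x["xy"],round(x["conf"],2),atz(p,x["xy"],z))
p,o=snap("side","s6");crop(p,"s6z",(230,180,390,300))
for x in place_of("lug_top",p)[:2]: print(x["xy"],round(x["conf"],2),atz(p,x["xy"],.1075))
p,o=snap("scene","c6");crop(p,"c6z",(250,130,450,280))
E
```

```text
clock: 9.15
tool_pos: [0.5547, 0.2245, 0.1969]
orientation: [-180.0, 0.1, 3.9]
force: [-0.5, -0.9, -0.3]
opening: 0.0352
[0.55473138 0.22453116 0.19692032] [-1.79997163e+02  6.64206073e-02  3.87396372e+00] 0.035223254204281136
lug [316.5, 183.6] 0.75 [0.56226401 0.22757499 0.0495    ]
lug_top [314.8, 199.9] 0.67 [0.56140417 0.22850265 0.1075    ]
throttle [441.4, 177.7] 0.89 [0.5704364  0.08404082 0.012     ]
throttle [315.2, 273.2] 0.65 [0.43710804 0.22127037 0.012     ]
[296.9, 261.3] 0.49 [0.55750747 0.21709405 0.1075    ]
```

View pics/w6.png

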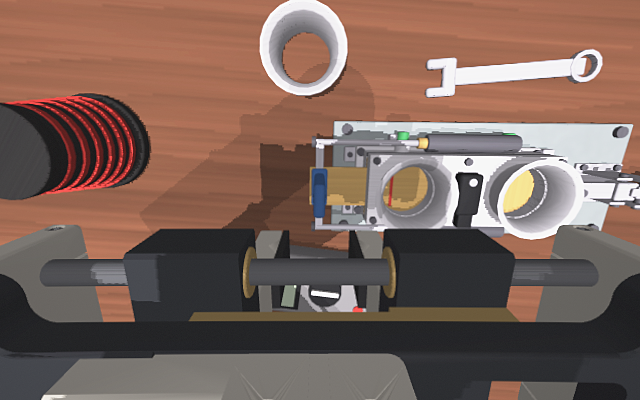

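View pics/s6z.png

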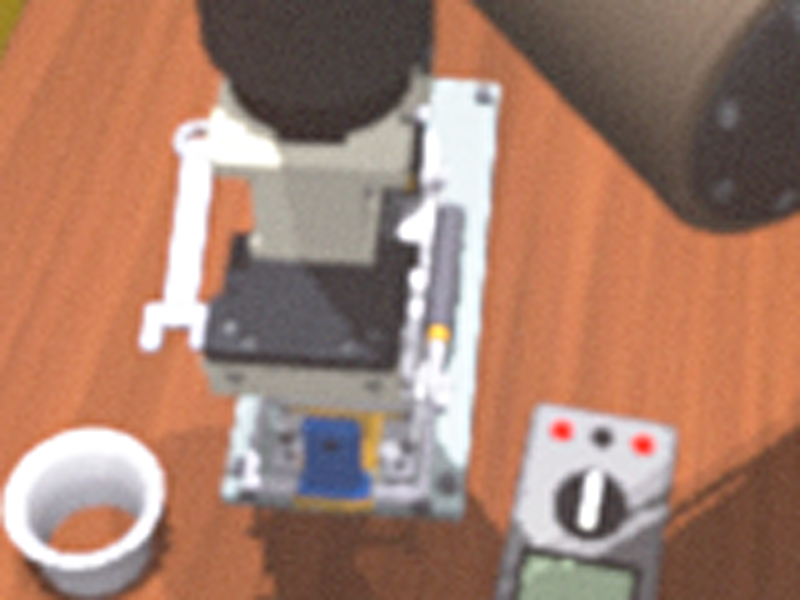

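View pics/c6z.png

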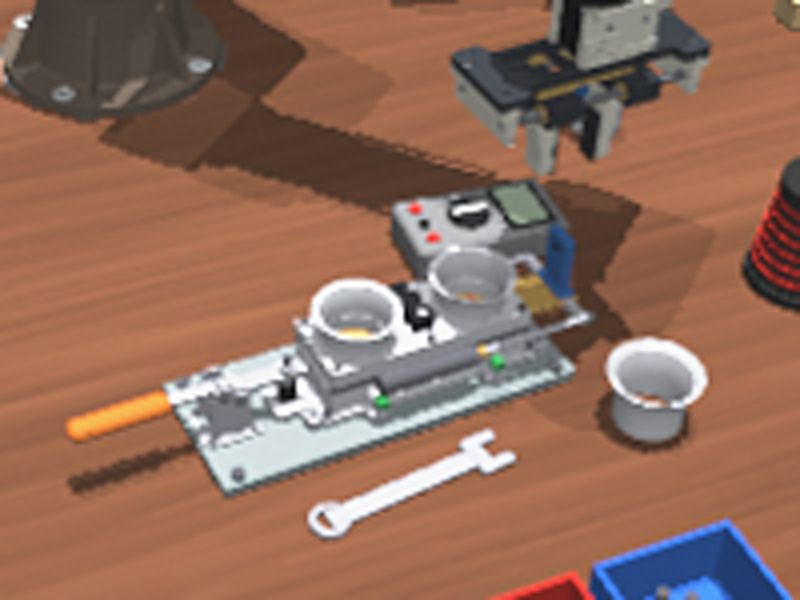

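The handle stays down with the arm's tip on the ear. In the wrist picture the lug top is at about (319,198), within a few mm of the jaws' centre plane. I'll shift +5 mm along tool x, descend and close.

```bash
python3 -m handwheel '[[[0.005,-0.001,0.02,0,0.6],[0,0,0.02,0,0.6],[0,0,0.02,0,0.6],[0,0,0.02,0,0.6],[0,0,0.015,0,0.6],[0,0,0.013,0,0.6],[0,0,0,0,0.6]]]'
python3 - <<'E'
from snap import *
p,o=snap("wrist","w7");print(o["tool_pos"],o["orientation"],o["opening"],o["force"]);crop(p,"w7z",(200,80,460,275))
p,o=snap("scene","c7");crop(p,"c7z",(330,130,450,220))
E
```

```text
clock: 10.08
tool_pos: [0.5593, 0.2217, 0.0868]
orientation: [179.9, 0.2, 3.6]
force: [-0.7, -0.3, -0.0]
opening: 0.0354
[0.55928577 0.22167788 0.08682836] [179.8752636    0.22958055   3.57931327] 0.03536136055418233 [-0.65636621 -0.32370363 -0.00239618]
```

View pics/w7z.png

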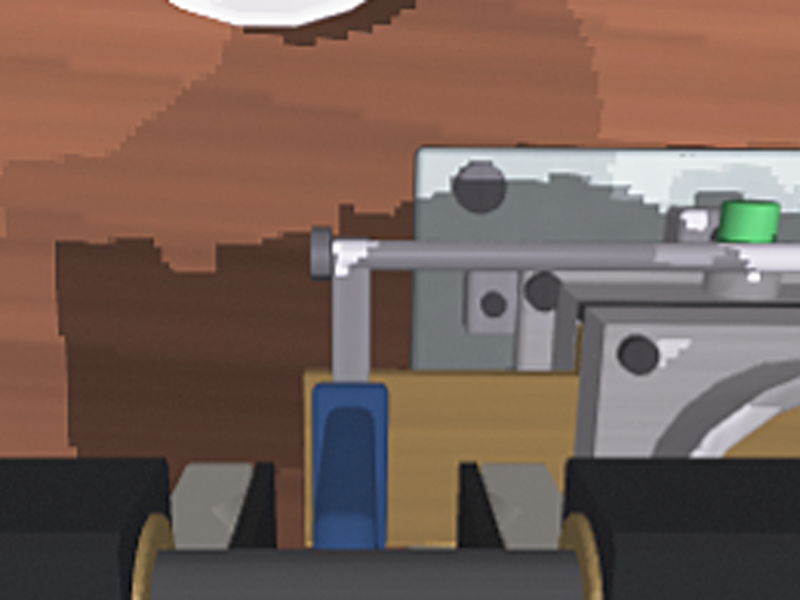

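View pics/c7z.png

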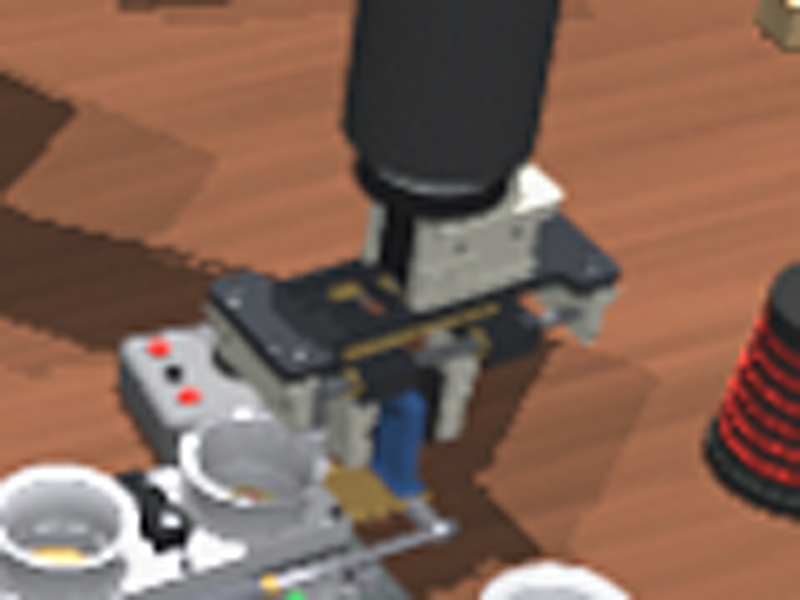

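```bash
python3 -m handwheel '[[[0,-0.002,0,0,0.6],[0,0,0,0,1],[0,0,0,0,1],[0,0,0,0,1],[0,0,0,0,1],[0,0,0,0,1],[0,0,0,0,1]]]'
python3 - <<'E'
from snap import *
p,o=snap("wrist","w8");print(o["tool_pos"],o["opening"],o["force"]);crop(p,"w8z",(200,80,460,275))
E
```

```text
clock: 10.77
tool_pos: [0.5606, 0.2252, 0.0899]
orientation: [180.0, -0.0, 3.7]
force: [-1.6, -2.1, 4.3]
opening: 0.0097
[0.56057562 0.22518056 0.08993837] 0.009737692565586443 [-1.62970787 -2.1182234   4.2803928 ]
```

View pics/w8z.png

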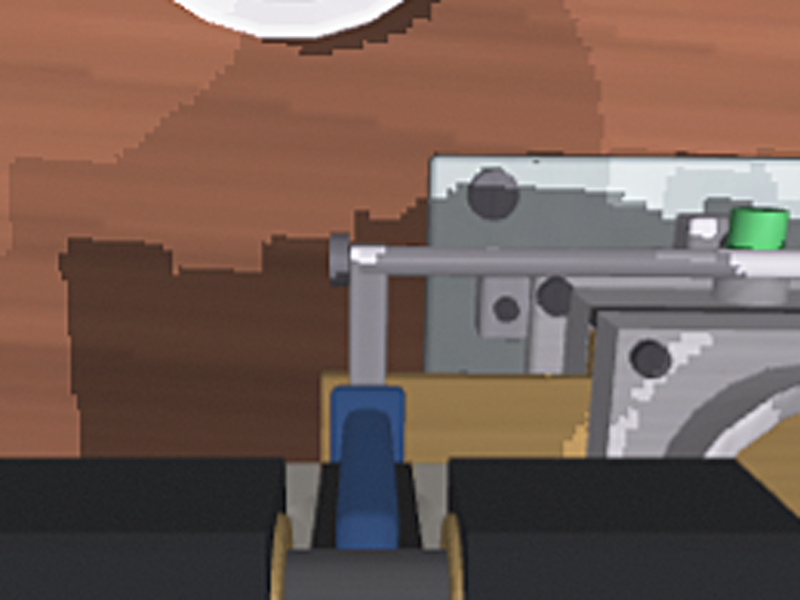

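```bash
python3 -m handwheel '[[[0,-0.0026,0,0,1],[0,-0.0026,0,0,1],[0,-0.0026,0,0,1],[0,-0.0026,0,0,1],[0,-0.0026,0,0,1],[0,-0.0026,0,0,1],[0,-0.0026,0,0,1],[0,-0.0026,0,0,1],[0,-0.0026,0,0,1],[0,-0.0026,0,0,1],[0,0,0,0,1],[0,0,0,0,1],[0,0,0,0,1],[0,0,0,0,1]]]'
python3 - <<'E'
from snap import *
p,o=snap("wrist","w9");print(o["tool_pos"],o["opening"],o["force"]);crop(p,"w9z",(250,90,510,275))
for n in ["side","scene"]:
    p,o=snap(n,n+"9");crop(p,n+"9z",(230,180,390,300) if n=="side" else (270,150,430,270))
E
```

```text
clock: 11.98
tool_pos: [0.5591, 0.25, 0.0899]
orientation: [179.9, 0.0, 3.7]
force: [2.4, -9.1, 4.7]
opening: 0.0104
[0.55909014 0.24995508 0.08988722] 0.0104260426620352 [ 2.37538483 -9.09604793  4.7147342 ]
```

View pics/w9z.png

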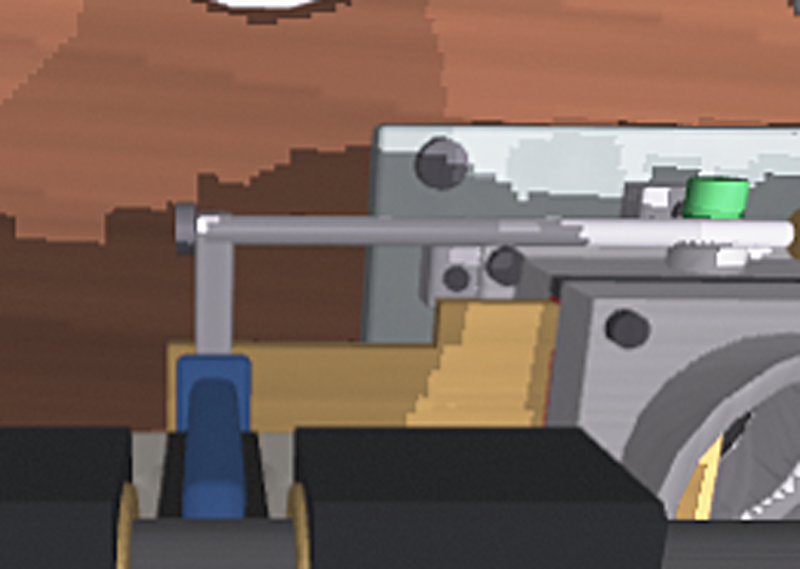

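View pics/side9z.png

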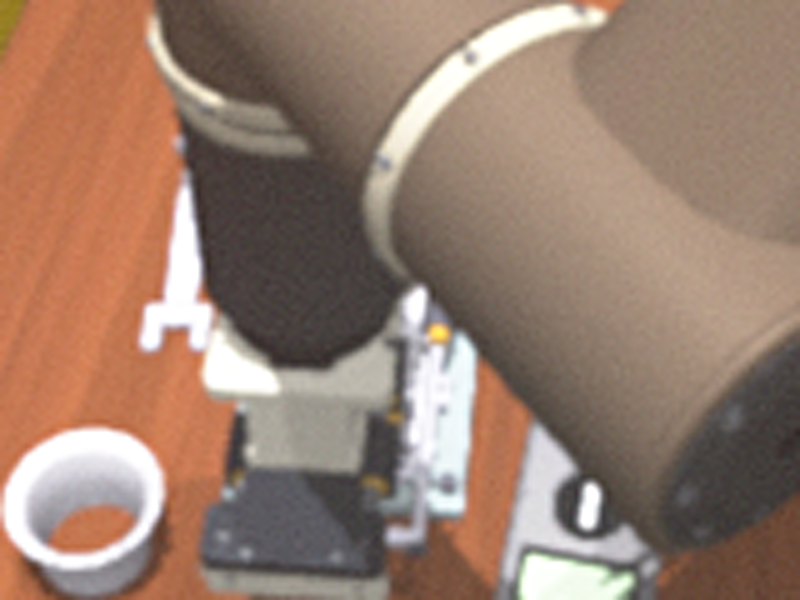

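View pics/scene9z.png

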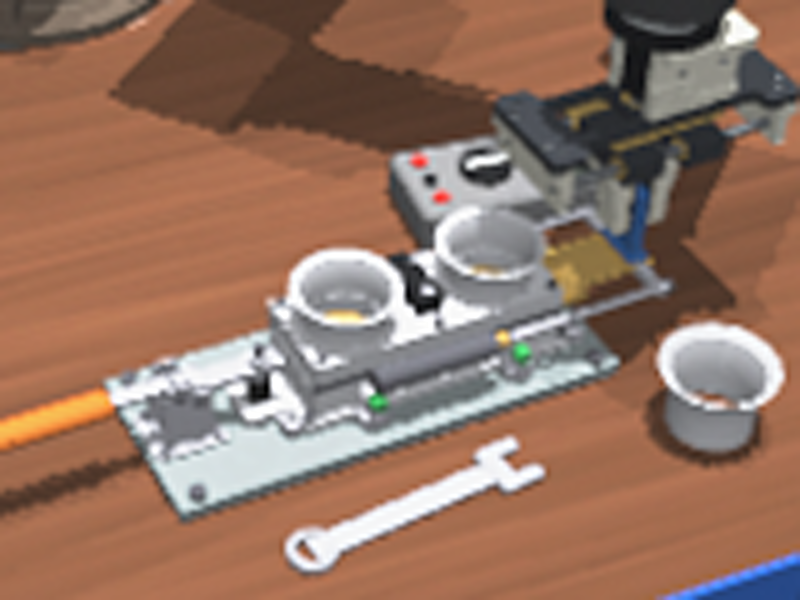

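The wrist picture shows the thin red line right at the foot of the body's end face, at zoomed (552,300) to (548,425). That means half travel. The pull is about 9 N, against the 10 N expected. I'll hold briefly and check that it stays still.

```bash
python3 -m handwheel '[[[0,0,0,0,1],[0,0,0,0,1],[0,0,0,0,1],[0,0,0,0,1],[0,0,0,0,1],[0,0,0,0,1],[0,0,0,0,1],[0,0,0,0,1]]]'
python3 - <<'E'
from snap import *
p,o=snap("wrist","w10");print(o["tool_pos"],o["opening"],o["force"]);crop(p,"w10z",(400,160,470,212))
q=pickle.load(open("w1.pkl","rb"))
for n,pp in (("before",None),("now",p)):
    if pp is None: continue
    for x in place_of("lug",pp)[:1]: print(n,x,atz(pp,x["xy"],.0495))
    for x in place_of("throttle",pp)[:1]: print(n,x,atz(pp,x["xy"],.012))
E
```

```text
clock: 12.8
tool_pos: [0.5591, 0.2499, 0.0899]
orientation: [179.9, 0.0, 3.7]
force: [2.5, -10.4, 6.2]
opening: 0.0101
[0.55910301 0.24991251 0.08988767] 0.010094209872689252 [  2.50949737 -10.42001455   6.2334702 ]
now {'xy': [318.7, 228.9], 'conf': 0.8} [0.55970968 0.25011043 0.0495    ]
now {'xy': [523.0, 216.8], 'conf': 0.77} [0.56571608 0.0862155  0.012     ]
```

View pics/w10z.png

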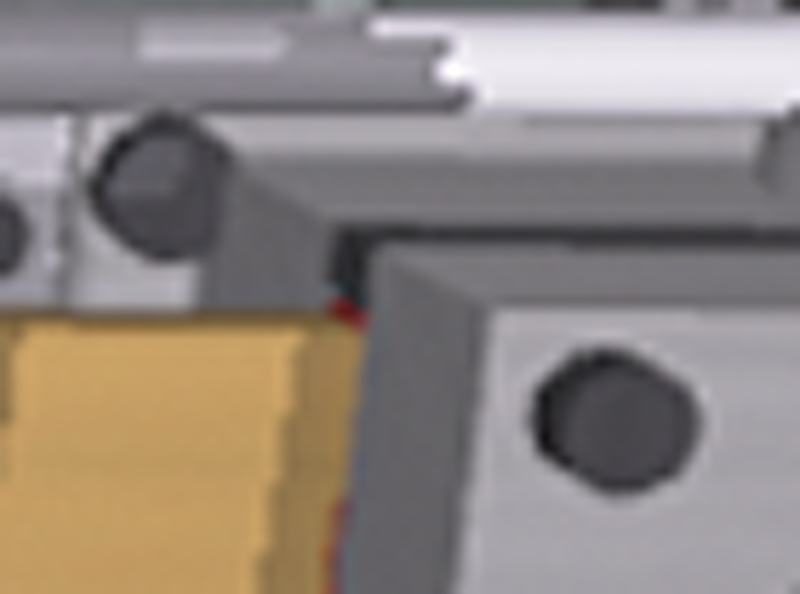

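Still and steady: the line is just emerging at the end face, the force is 10.4 N and the jaw opening is 10.1 mm. Handing in.

```bash
python3 -c "
from plant import close_job
print(close_job())"
```

```text
the job is handed in; nothing more can be done
None
```

The throttle is clamped and the slide is held at half travel by its lug with the jaws closed. I handed the job in at about 13 s; `close_job()` reports no verdict.

**Clamp:**
- On the first push the handle's end wedged between the fingertips, and the wrist force reached about 74 N. I opened the jaws, lifted off and pressed again further in.
- The second push met the stop with the fingertips 65 mm above the bench, at about 34 N. Pictures after lifting off show the handle still down and the arm horizontal with its tip on the ear. The tip's force on the ear was not measured directly.

**Slide:**
- I pinched the lug across its thickness and drew it 25 mm. It already stood about 1 mm open after the jaws closed on it, by estimate.
- The red line shows just at the body's end face, and the pull is 10.4 N against about 10 N expected at half travel. The jaws are 10.1 mm apart on the 10 mm lug.
- The tool moved less than 0.1 mm over the last 0.8 s before hand-in.
- The network's lug and throttle positions put the travel at about 24 mm, slightly under the other signs but within the 5 mm allowed.

**Throttle and bystanders:** I saw no sign that the throttle or any bystander moved. I judged this from the pictures, not by measuring each one.

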